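# Set out the ink-mixing cups by size, handles outward

### The arm

A 6-joint arm with a two-finger parallel gripper is mounted at the origin on the work surface. World frame = base frame: x ahead of the robot, y to its left, z up, the work surface at z = 0. Lengths are in mm, angles in rad, forces in N, time in s.
With the tool pointing down it reaches from about 350 to 1000 mm from the base axis. Payload 7.1 kg.
Tool frame: the origin (TCP) lies at the very end of the fingers, on their centre line; the grasp point (between the pads) lies grip_depth behind it (grip_depth is the distance from the TCP to the grasp point, in mm); z points along the fingers, y is the line along which they close (so a half turn about z gives the same grasp; the last joint's range is limited). The gripper opens to 85 mm and grips with 20 to 120 N. Pads are 22 mm wide; open, the fingers measure 114 mm over their backs; the gripper's body (76 mm by 85 mm) begins 54 mm behind the grasp point. The pads swing forward as they close: fully open they stand 13 mm farther back than shut.
Start: joints at [-1.316, 0.423, 1.63, -0, 1.089, -0.019], TCP at [169.013, -601.697, 231.319] pointing down, gripper open.
Joint ranges: [-3, 3], [-0.9, 2.11], [0.09, 2.58], [-1.31, 4.45], [0.11, 2.69], [-2.54, 2.54]. Speed limits (rad/s): [2.39, 2.39, 3.01, 3.14, 3.14, 3.14].

### API

Orientations are given as a unit quaternion [w, x, y, z].
In Python, from cell import * gives the robot as it stands. The module is installed in compiled form; this text tells all that it offers.
- The arm moves only by the tool move_arm, never from a script. Its arguments are lists of equal length, an entry for each row: "linear": the shift along the tool's x, y, z in m, a list of three; "roll": the turn about the tool's z in rad; "fingers": the finger opening in m, from 0 to 0.0854. A call has 1 to 12 rows; each row is the pose to reach, as a shift and turn from the pose commanded when the call began, along the tool's axes at that moment; what a row does not reach only later rows make up. A row lasts 1/8 s, in which the tool goes at most 62.5 mm and 10.7 degrees, less where a joint would pass 70% of its speed; a pose out of reach is approached as far as the arm can. A call with a gripper value outside its range is refused whole. The fingers move at their own pace and stop on an object; "force" is the grip in N (left out, the last holds). Time passes only in rows, so rows that repeat a pose let the fingers close. It gives the time, the measured TCP pose, the force, the opening and the grip force at its end, in the units of the state.
- state(): the state, without advancing time (a new reading comes with each control period).
- camera(name): name is "side" or "top" or "wrist"; returns (picture, depth): 420x560x3 uint8, red, green, blue; 420x560 float32, mm along the optical axis (not along the pixel's ray), 0 where there is no reading.
- camera_info(name): a dict with "vertical_fov" (degrees; the focal length in pixels is half the picture's height over the tangent of half this angle, whatever the lens; pixels are square), "cx", "cy" (the principal point, pixels), "rvec" (rotation vector, rad) and "tvec" (3), from world to camera coordinates, as OpenCV has them. Camera axes: x right, y down, z forward; pixel columns grow to the right and rows downward; lengths in mm; the calibration is good to about 2 mm. A picture is of the moment at which its call begins: read the wrist's pose just before it. camera_info takes no time and is no camera call; for the wrist camera it gives the pose at the moment of the call.
- close_job(): hands the job in; it is judged then, once.
The state is a dict: "time": time; "joints": joint angles; "joint_vel": joint speeds; "effort": joint torques, N m; "eef_pos": TCP position; "ee_rot": TCP orientation; "contact_force": force on the tool from outside, world axes, zero at the start; "wrist_torque": the same for the moment, N m; "width": finger opening in mm; "grasp_force": force on a finger pad.
Only numpy, scipy, OpenCV 4.12 (cv2) and the standard library are available. Lean on these libraries where they do the work, as an engineer would, in place of code of your own. Each camera call takes 0.05 s, during which the arm holds its last target. There are 200 camera calls.

### The job

Set the four white cups upright on the four round marks of the grey tray, one centred on each, in order of size, with the largest on the mark next to the ink bottle and the smallest at the other end. Every handle must point straight away from the tray's raised edge, square to the row. Set the cups down without dropping them, and leave the ink bottle standing where it is.

Things in the scene. Friction and masses are not known exactly. Their poses are not given: they have to be found in the camera images.
- cup_xl_mid (a point): the largest of four plain white porcelain cups: upright round cup, open at the top, straight sides, outer diameter 60 mm, height 96 mm, wall 3.5 mm, one loop handle of 8 mm round bar that reaches 56 mm out from the cup's axis. Point: on the axis, half-way up (48 mm above the underside). z: up the axis; x: from the axis towards the handle.
- cup_l_mid (a point): the second largest of four plain white porcelain cups: upright round cup, open at the top, straight sides, outer diameter 52 mm, height 80 mm, wall 3.5 mm, one loop handle of 8 mm round bar that reaches 52 mm out from the cup's axis. Point: on the axis, half-way up (40 mm above the underside). z: up the axis; x: from the axis towards the handle.
- cup_m_mid (a point): the third largest of four plain white porcelain cups: upright round cup, open at the top, straight sides, outer diameter 44 mm, height 64 mm, wall 3.5 mm, one loop handle of 8 mm round bar that reaches 48 mm out from the cup's axis. Point: on the axis, half-way up (32 mm above the underside). z: up the axis; x: from the axis towards the handle.
- cup_s_mid (a point): the smallest of four plain white porcelain cups: upright round cup, open at the top, straight sides, outer diameter 36 mm, height 48 mm, wall 3.5 mm, one loop handle of 8 mm round bar that reaches 44 mm out from the cup's axis. Point: on the axis, half-way up (24 mm above the underside). z: up the axis; x: from the axis towards the handle.
- mark1: round cork mark with dark rim, 66 mm across, flat in the floor of the fixed light grey tray; left end (robot view) of a row of four, 100 mm apart. Origin: its centre, on the tray floor, 10 mm above the table. y: along the row towards mark1; x: straight away from the raised edge, which runs along the robot's side (44 mm from the mark's centre, 22 mm above the table); z up.
- mark2: round cork mark with dark rim, 66 mm across, flat in the floor of the fixed light grey tray; second from left of a row of four, 100 mm apart. Origin: its centre, on the tray floor, 10 mm above the table. y: along the row towards mark1; x: straight away from the raised edge, which runs along the robot's side (44 mm from the mark's centre, 22 mm above the table); z up.
- mark3: round cork mark with dark rim, 66 mm across, flat in the floor of the fixed light grey tray; third from left of a row of four, 100 mm apart. Origin: its centre, on the tray floor, 10 mm above the table. y: along the row towards mark1; x: straight away from the raised edge, which runs along the robot's side (44 mm from the mark's centre, 22 mm above the table); z up.
- mark4: round cork mark with dark rim, 66 mm across, flat in the floor of the fixed light grey tray; right end (robot view) of a row of four, 100 mm apart. Origin: its centre, on the tray floor, 10 mm above the table. y: along the row towards mark1; x: straight away from the raised edge, which runs along the robot's side (44 mm from the mark's centre, 22 mm above the table); z up.
- ink_bottle: squat round black ink bottle with a white screw cap, 60 mm across, 88 mm high, standing on the table just past one end of the tray, in line with the row, 105 mm from the centre of the end mark (either end; a dark flat ink stone lies past the other). Origin: centre of its underside.
There are look-alikes about, which are no part of the job. What is shaped like the part that bears cup_s_mid but turquoise or yellow is not meant. Leave any red look-alike of the part that bears cup_m_mid alone.

How it is judged:
By the outcome, as a careful person would: the job done as asked, in the order asked, and still so for the second after the job is handed in, with the robot touching nothing.
It also fails if it takes over 109 s, if anything falls off the work surface, if the arm or the gripper's body presses on something with over 40 N, if the wrist force passes 120 N, or if a joint passes its speed limit or range.

## Working session

There is one attempt and no reset: what is moved stays moved. The work goes in short steps, Python scripts to look and compute and a tool call to move; the robot and the scene stay as the last step left them, time stands still between calls to the robot, and variables do not carry over. Pictures are saved under pics/ and viewed, at most 14 in all, crops included, and the job is handed in when it is done.

Besides the shell and the picture viewer there is one more tool, called after "Emit:" by a JSON object that holds its "op" and its "data", one argument or row to a line. move_arm: Moves the arm, as the interface text tells. Its arguments: {"type":"object","properties":{"linear":{"type":"array"},"roll":{"type":"array"},"fingers":{"type":"array"},"force":{"type":"number"}},"required":["linear","roll","fingers"]}

```bash
mkdir -p pics; cat > h.py <<'E'
from cell import *
import numpy as np, cv2
def K(n):
    i=camera_info(n); f=210/np.tan(np.radians(i["vertical_fov"])/2)
    return f,i["cx"],i["cy"],cv2.Rodrigues(np.array(i["rvec"],float))[0],np.array(i["tvec"],float).ravel(),i
def save(n,fn):
    k=K(n); p,d=camera(n); cv2.imwrite(f"pics/{fn}.png",p[:,:,::-1]); np.savez(f"pics/{fn}.npz",p=p,d=d,f=k[0],cx=k[1],cy=k[2],R=k[3],t=k[4])
def cloud(fn):
    z=np.load(f"pics/{fn}.npz"); d=z["d"]; v,u=np.mgrid[:420,:560]
    c=np.stack([(u-z["cx"])/z["f"]*d,(v-z["cy"])/z["f"]*d,d],-1)
    return (c-z["t"])@z["R"],z["p"],d
E
python3 - <<'E'
from h import *
for n in("top","side","wrist"):
    save(n,n+"0"); print(camera_info(n))
print(state())
E
```

```text
{'vertical_fov': 55.65236957027493, 'cx': 271.4763041930558, 'cy': 207.88588595291372, 'rvec': array([ 2.19035758, -2.13189026,  0.17863245]), 'tvec': array([ 19.33366535, 534.28283758, 959.93769636])}
{'vertical_fov': 45.59285223189242, 'cx': 273.4905876681253, 'cy': 201.1687538651981, 'rvec': array([ 2.19939503, -0.33950324,  0.17670452]), 'tvec': array([-510.86191243,  165.27197043,  924.32631048])}
{'vertical_fov': 62.18275430555412, 'cx': 282.22970918000794, 'cy': 204.53554458495194, 'rvec': array([-2.31837833,  1.7580189 ,  0.24900424]), 'tvec': array([-624.53007758,  -36.08126091,  379.0549147 ])}
{'time': 0.15, 'joints': array([-1.31600714e+00,  4.23661380e-01,  1.63051090e+00, -7.32145477e-06,
        1.08862362e+00, -1.89937244e-02]), 'joint_vel': array([-1.01847014e-03, -2.58413599e-03,  1.35491862e-04, -1.51586051e-04,
       -1.00687816e-03,  3.38221983e-05]), 'effort': array([ 3.08099743e-04, -5.57768762e+01, -2.82018721e+01,  3.49581330e-05,
        4.77838155e-03,  1.60209731e-05]), 'eef_pos': array([ 168.90231128, -601.29602717,  230.72811691]), 'ee_rot': array([-5.97063179e-04,  9.90644576e-01,  1.36465975e-01, -7.39853765e-05]), 'contact_force': array([ 0.387716  , -0.09657276,  0.76939092]), 'wrist_torque': array([ 0.00102854, -0.02701703,  0.0152323 ]), 'grasp_force': 0.0, 'width': 85.38867883221174}
```

View pics/top0.png

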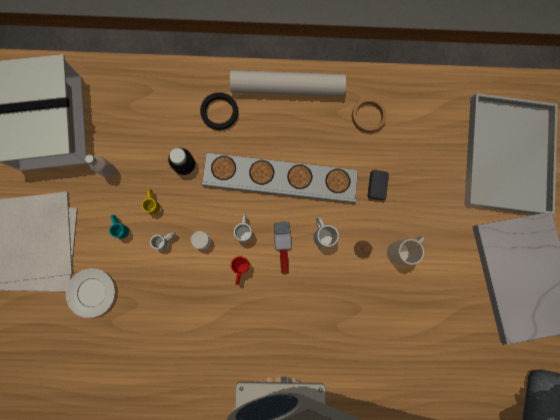

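View pics/side0.png

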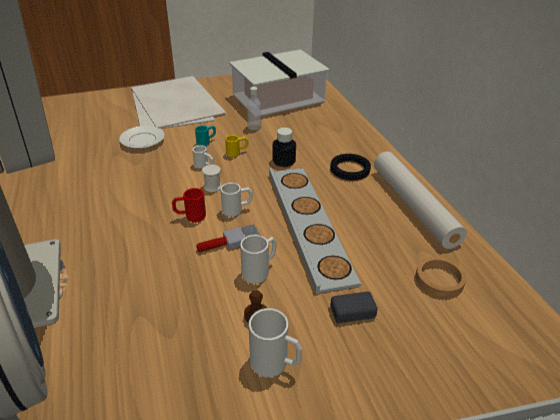

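The ink bottle (180,160 in top) stands at the left end, by mark1, so XL goes to mark1, L to mark2, M to mark3 and S to mark4. In the top view, the white cups with handles are XL (411,251), L (327,236), M (243,231) and S (160,242). The white piece at (201,240) shows no handle, so it is a decoy. The turquoise (118,230), yellow (150,204) and red (240,266) cups are also look-alikes.

```bash
cat >> h.py <<'E'
def pix(fn,X):
    z=np.load(f"pics/{fn}.npz"); c=z["R"]@np.array(X,float)+z["t"]; return c[:2]/c[2]*z["f"]+[z["cx"],z["cy"]]
E
python3 - <<'E'
from h import *
for fn in("top0","side0"):
    W,p,d=cloud(fn); hsv=cv2.cvtColor(p,cv2.COLOR_RGB2HSV)
    white=(hsv[...,1]<60)&(hsv[...,2]>90)&(d>0)&(W[...,2]>15)&(W[...,2]<120)&(W[...,0]>300)&(W[...,0]<560)
    n,l,s,c=cv2.connectedComponentsWithStats(white.astype(np.uint8))
    for i in range(1,n):
        if s[i,4]>40:
            q=W[l==i]; print(fn,c[i].round(),s[i,4],q.min(0).round(),q.max(0).round(),np.median(q,0).round())
W,p,d=cloud("top0")
for u,v in[(223,168),(262,172),(300,177),(338,181),(181,160),(201,240)]: print(u,v,W[v,u].round(1))
i=cv2.imread("pics/top0.png")[190:300,90:450]; cv2.imwrite("pics/crop1.png",cv2.resize(i,(792,242),interpolation=cv2.INTER_CUBIC))
E
```

```text
top0 [523. 260.] 6713 [ 300. -703.   17.] [ 560. -493.   35.] [ 422. -607.   29.]
top0 [243. 229.] 131 [450.  82.  15.] [514. 124.  67.] [481. 101.  60.]
top0 [325. 232.] 183 [ 441. -126.   16.] [511. -75.  83.] [479. -91.  75.]
top0 [199. 239.] 240 [431. 187.  16.] [470. 228.  53.] [450. 208.  49.]
top0 [161. 240.] 113 [426. 275.  15.] [466. 328.  50.] [451. 299.  45.]
top0 [283. 241.] 237 [432. -19.  15.] [473.  23.  23.] [453.   4.  19.]
top0 [412. 252.] 206 [ 405. -330.   17.] [ 467. -265.   98.] [ 425. -309.   92.]
side0 [206. 166.] 590 [424. 184.  15.] [470. 327.  52.] [445. 219.  40.]
side0 [233. 197.] 614 [448.  76.  15.] [516. 123.  67.] [472.  90.  46.]
side0 [252. 250.] 1569 [ 432. -131.   15.] [512.  23.  82.] [465. -92.  47.]
side0 [270. 341.] 2394 [ 402. -340.   15.] [ 472. -201.   98.] [ 434. -316.   66.]
223 168 [638.3 161.8  10.4]
262 172 [631.1  60.2   9.3]
300 177 [621.6 -39.6   6.2]
338 181 [ 613.3 -138.8    9.4]
181 160 [636.2 255.2  87.7]
201 240 [447.9 203.5  49.9]
```

View pics/crop1.png

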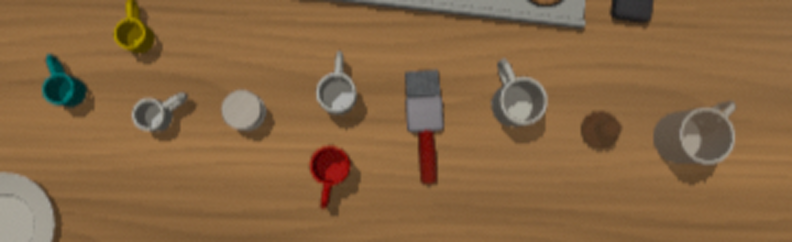

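Confirmed in the crop: four white cups with handles at S (150,115), M (337,95), L (523,100) and XL (706,135). The white piece at (243,110) has no opening or handle, so it stays put.

```bash
cat >> h.py <<'E'
from scipy.spatial.transform import Rotation as Ro
from scipy.optimize import least_squares
def tool():
    s=state(); q=s["ee_rot"]; return s,Ro.from_quat([q[1],q[2],q[3],q[0]]).as_matrix(),np.array(s["eef_pos"])
def go(P,yaw):
    "shift (m) and roll for TCP at P with tool x at yaw (mod pi)"
    s,R,p=tool(); y0=np.arctan2(R[1,0],R[0,0]); dy=(yaw-y0+np.pi/2)%np.pi-np.pi/2
    print("lin",(R.T@(np.array(P)-p)/1000).round(4),"roll",round(-dy,3),"yaw0",round(y0,3),"j6",round(s["joints"][5],3),"t",s["time"])
def cup(fn,g,r,h,reach):
    "fit rim circle and handle direction; g: rough xy"
    W,p,d=cloud(fn); Q=W[(d>0)&(np.hypot(W[...,0]-g[0],W[...,1]-g[1])<reach+25)]
    sat=cv2.cvtColor(p,cv2.COLOR_RGB2HSV)[...,1][(d>0)&(np.hypot(W[...,0]-g[0],W[...,1]-g[1])<reach+25)]
    top=np.percentile(Q[(Q[:,2]>h-8)&(Q[:,2]<h+20)][:,2],90)
    T=Q[(abs(Q[:,2]-top)<3)&(np.hypot(*(Q[:,:2]-g).T)<r+12)][:,:2]
    f=least_squares(lambda c:np.hypot(*(T-c).T)-(r-1.75),g,loss="soft_l1").x
    D=Q[(sat<70)&(Q[:,2]>12)&(Q[:,2]<top+3)]; e=D[:,:2]-f; rr=np.hypot(*e.T); m=(rr>r+7)&(rr<reach+4); a=e[m].mean(0)
    print(fn,"top",top.round(1),"c",f.round(1),"n",len(T),m.sum(),"rms",np.std(np.hypot(*(T-f).T)).round(2),"handle",round(np.arctan2(a[1],a[0]),3),"maxr",rr[m].max().round(1))
    return f
E
python3 - <<'E'
from h import *
f,cx,cy,R,t,i=K("wrist"); s,T,p=tool(); C=-R.T@t
print("cam in tool",(T.T@(C-p)).round(1),"axis",(T.T@R[2]).round(3),"x",(T.T@R[0]).round(3))
cup("top0",[432,-310],30,96,56);cup("top0",[467,-97],26,80,52);cup("top0",[470,100],22,64,48);cup("top0",[446,305],18,48,44)
cup("side0",[432,-310],30,96,56);cup("side0",[467,-97],26,80,52);cup("side0",[470,100],22,64,48);cup("side0",[446,305],18,48,44)
go([390,-310,260],0.1)
E
```

```text
cam in tool [  69.3    0.4 -142.6] axis [-0.276 -0.001  0.961] x [-0.001  1.     0.   ]
top0 top 96.5 c [ 433.2 -294.5] n 70 19 rms 1.12 handle -0.803 maxr 49.7
top0 top 81.2 c [ 466.1 -100.5] n 50 37 rms 1.0 handle 0.431 maxr 49.2
top0 top 64.6 c [471.3 103.4] n 58 23 rms 0.96 handle -0.051 maxr 45.7
top0 top 47.6 c [442.6 310.3] n 59 33 rms 3.17 handle -1.014 maxr 42.3
side0 top 96.8 c [ 432.  -298.1] n 252 180 rms 1.21 handle -0.835 maxr 56.0
side0 top 80.2 c [ 465.1 -104.2] n 150 95 rms 1.45 handle 0.384 maxr 50.4
side0 top 64.4 c [469.7  99.6] n 73 70 rms 1.6 handle -0.069 maxr 46.1
side0 top 48.0 c [440.9 306.8] n 51 44 rms 2.2 handle -0.998 maxr 43.4
lin [ 0.2916 -0.2207 -0.029 ] roll 0.174 yaw0 0.274 j6 -0.019 t 0.15
```

```bash
python3 - <<'E'
from h import *
go([432,-297,250],-0.82)
E
```

```text
lin [ 0.3356 -0.2218 -0.019 ] roll 1.094 yaw0 0.274 j6 -0.019 t 0.15
```

Emit:
{"op": "move_arm", "data": {
  "linear": [
    [0.336, -0.222, -0.019],
    [0.336, -0.222, -0.019],
    [0.336, -0.222, -0.019],
    [0.336, -0.222, -0.019],
    [0.336, -0.222, -0.019],
    [0.336, -0.222, -0.019],
    [0.336, -0.222, -0.019],
    [0.336, -0.222, -0.019],
    [0.336, -0.222, -0.019],
    [0.336, -0.222, -0.019],
    [0.336, -0.222, -0.019],
    [0.336, -0.222, -0.019]
  ],
  "roll": [1.094, 1.094, 1.094, 1.094, 1.094, 1.094, 1.094, 1.094, 1.094, 1.094, 1.094, 1.094],
  "fingers": [0.085, 0.085, 0.085, 0.085, 0.085, 0.085, 0.085, 0.085, 0.085, 0.085, 0.085, 0.085],
  "force": 30
}}

```text
time: 1.65
eef_pos: [432.0, -297.7, 250.3]
ee_rot: [-0.0, 0.917, -0.399, -0.0]
contact_force: [0.4, -0.4, 0.4]
width: 85.0
grasp_force: 0.0
```

```bash
python3 - <<'E'
from h import *
save("wrist","w_xl"); f=cup("w_xl",[432,-297],30,96,56); s,R,p=tool(); print(p.round(1),s["joints"].round(2)); go([*f,75],-0.82)
E
```

```text
w_xl top 96.7 c [ 431.7 -296.5] n 816 197 rms 1.04 handle -0.805 maxr 55.6
[ 432.1 -297.6  250.3] [-0.63  0.25  1.83 -0.    1.06  1.77]
lin [-0.0011 -0.0004  0.1753] roll -0.001 yaw0 -0.821 j6 1.766 t 1.7
```

View pics/w_xl.png

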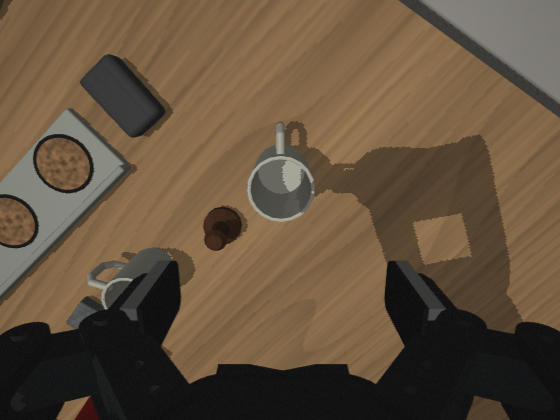

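The picture shows XL at (280,188) with its handle straight up (280,125), along tool x. The brown stamp (222,228) is clear of the fingers. Descending to grip.

Emit:
{"op": "move_arm", "data": {
  "linear": [
    [-0.001, 0, 0.05],
    [-0.001, 0, 0.1],
    [-0.001, 0, 0.15],
    [-0.001, 0, 0.175],
    [-0.001, 0, 0.19],
    [-0.001, 0, 0.19],
    [-0.001, 0, 0.19],
    [-0.001, 0, 0.19],
    [-0.001, 0, 0.19],
    [-0.001, 0, 0.19],
    [-0.001, 0, 0.19],
    [-0.001, 0, 0.19]
  ],
  "roll": [0, 0, 0, 0, 0, 0, 0, 0, 0, 0, 0, 0],
  "fingers": [0.085, 0.085, 0.085, 0.085, 0.085, 0.085, 0.05, 0.05, 0.05, 0.05, 0.05, 0.05],
  "force": 30
}}

```text
time: 3.2
eef_pos: [432.7, -297.0, 61.8]
ee_rot: [0.0, 0.917, -0.399, 0.001]
contact_force: [0.4, 0.4, 6.5]
width: 60.1
grasp_force: 32.2
```

Emit:
{"op": "move_arm", "data": {
  "linear": [
    [0, 0, -0.02],
    [0, 0, -0.05],
    [0, 0, -0.1],
    [0, 0, -0.15],
    [0, 0, -0.15]
  ],
  "roll": [0, 0, 0, 0, 0],
  "fingers": [0.05, 0.05, 0.05, 0.05, 0.05]
}}

```text
time: 3.82
eef_pos: [433.9, -297.9, 214.7]
ee_rot: [0.001, 0.917, -0.399, 0.004]
contact_force: [-0.1, -0.4, -2.4]
width: 60.0
grasp_force: 33.6
```

```bash
cat >> h.py <<'E'
def ray(fn,u,v,h=10):
    z=np.load(f"pics/{fn}.npz"); C=-z["R"].T@z["t"]; r=z["R"].T@[(u-z["cx"])/z["f"],(v-z["cy"])/z["f"],1]; return C+r*(h-C[2])/r[2]
def marks(fn,lo=300,dbg=False):
    W,p,d=cloud(fn); hsv=cv2.cvtColor(p,cv2.COLOR_RGB2HSV)
    grey=(hsv[...,1]<60)&(hsv[...,2]>90)
    n0=[(638,162),(630,61),(622,-39),(613.3,-138.8)]; out=[]
    for g in n0:
        m=np.hypot(W[...,0]-g[0],W[...,1]-g[1])<38
        m&=~grey&(d>0)&(W[...,2]<25)
        n,l,s,c=cv2.connectedComponentsWithStats(m.astype(np.uint8))
        if n<2: continue
        i=1+np.argmax(s[1:,4]); k,_=cv2.findContours((l==i).astype(np.uint8),0,2)
        (u,v),_,_=cv2.fitEllipse(cv2.convexHull(k[0])); print(fn,g,"px",round(u,1),round(v,1),s[i,4],ray(fn,u,v).round(1),"depth z",np.median(W[l==i][:,2]).round(1))
E
python3 - <<'E'
from h import *
marks("top0");marks("side0")
E
```

```text
top0 (638, 162) px 223.1 167.5 483 [639.7 161.5  10. ] depth z 9.9
top0 (630, 61) px 261.4 171.9 483 [631.3  61.8  10. ] depth z 9.7
top0 (622, -39) px 299.4 176.3 481 [622.4 -37.6  10. ] depth z 9.8
top0 (613.3, -138.8) px 337.4 180.4 483 [ 614.8 -137.1   10. ] depth z 9.6
side0 (638, 162) px 294.2 180.3 330 [639.5 160.3  10. ] depth z 10.5
side0 (630, 61) px 305.6 205.3 406 [631.2  60.5  10. ] depth z 10.7
side0 (622, -39) px 318.8 233.9 505 [622.9 -39.2  10. ] depth z 10.9
side0 (613.3, -138.8) px 334.0 267.1 635 [ 614.4 -139.    10. ] depth z 10.8
```

```bash
python3 - <<'E'
from h import *
go([638,160,210],-0.0835)
E
```

```text
lin [-0.1956 -0.4615  0.0038] roll -0.737 yaw0 -0.82 j6 1.767 t 3.825
```

Emit:
{"op": "move_arm", "data": {
  "linear": [
    [-0.02, -0.046, 0],
    [-0.039, -0.092, 0],
    [-0.059, -0.138, 0],
    [-0.078, -0.185, 0],
    [-0.098, -0.231, 0],
    [-0.117, -0.277, 0],
    [-0.137, -0.323, 0],
    [-0.156, -0.37, 0],
    [-0.176, -0.415, 0],
    [-0.1956, -0.4615, 0],
    [-0.1956, -0.4615, 0],
    [-0.1956, -0.4615, 0]
  ],
  "roll": [-0.08, -0.16, -0.24, -0.32, -0.4, -0.48, -0.56, -0.64, -0.7, -0.737, -0.737, -0.737],
  "fingers": [0.05, 0.05, 0.05, 0.05, 0.05, 0.05, 0.05, 0.05, 0.05, 0.05, 0.05, 0.05]
}}

```text
time: 5.32
eef_pos: [634.6, 161.0, 208.8]
ee_rot: [0.001, 0.999, -0.041, -0.001]
contact_force: [-0.7, -0.1, -2.5]
width: 59.9
grasp_force: 34.0
```

```bash
python3 - <<'E'
from h import *
save("wrist","w_m1"); s,R,p=tool(); print(p.round(1),s["width"]); marks("w_m1")
W,P,d=cloud("w_m1"); T=(W-p)@R   # tool frame
m=(d>0)&(abs(T[...,0])<70)&(abs(T[...,1])<36)&(T[...,2]>-45)&(T[...,2]<75)&(W[...,2]>110)
Q=T[m]; print(m.sum())
h=Q[Q[:,0]>36]; print("handle n",len(h),h.mean(0).round(1),h.max(0).round(1),"tip",h[h[:,0]>48].mean(0).round(1) if len(h) else 0)
save("side","s_m1")
E
```

```text
[634.8 160.5 209.2] 60.24657221498524
w_m1 (638, 162) px 296.9 162.4 878 [647.5 144.8  10. ] depth z 10.9
w_m1 (630, 61) px 382.3 171.6 3419 [631.3  60.8  10. ] depth z 10.9
w_m1 (622, -39) px 483.2 171.7 3432 [622.7 -39.1  10. ] depth z 10.9
w_m1 (613.3, -138.8) px 570.1 174.4 312 [ 612.7 -125.6   10. ] depth z 10.8
27881
handle n 1252 [ 45.9  -0.7 -16.2] [54.2  3.2 21.6] tip [51.3 -0.9 -8.7]
```

View pics/w_m1.png

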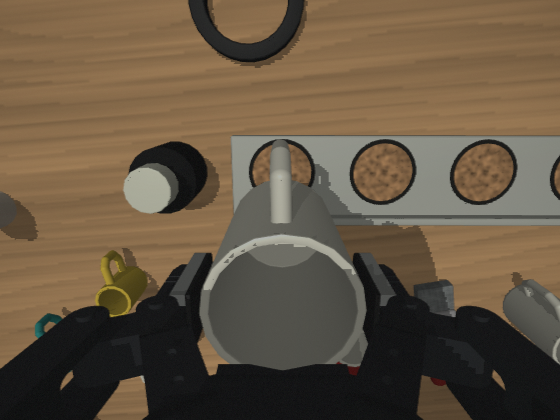

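```bash
cat >> h.py <<'E'
def held(fn,r,zc,p,R,reach):
    "rim centre of held cup in tool frame; zc tool-z of rim approx"
    W,P,d=cloud(fn); T=(W-p)@R
    m=(d>0)&(np.hypot(T[...,0],T[...,1])<r+4)&(abs(T[...,2]-zc)<10)&(P.max(-1)>80)
    Q=T[m]; z=np.percentile(Q[:,2],5); Q=Q[abs(Q[:,2]-z-1)<3]
    f=least_squares(lambda c:np.hypot(*(Q[:,:2]-c).T)-(r-1.75),[0,0],loss="soft_l1").x
    H=T[(d>0)&(T[...,0]>r+8)&(T[...,0]<reach+8)&(abs(T[...,1])<20)&(abs(T[...,2]-zc-20)<28)]
    a=H.mean(0)[:2]-f; print("rim tool",f.round(1),"z",z.round(1),"n",len(Q),"handle ang tool",np.arctan2(a[1],a[0]).round(3),"max",(H[:,0].max()-f[0]).round(1),"world",(p+R@[*f,0]).round(1)); return f
E
python3 - <<'E'
from h import *
s,R,p=tool(); f=held("w_m1",30,-35,p,R,56); a=0.018
y=-0.085-0.017; Rz=np.array([np.cos(y),np.sin(y)]); 
c=np.array([639.7,160.6]); off=f[0]*Rz+f[1]*np.array([Rz[1],-Rz[0]])
go([*(c-off),209],y); print(state()["eef_pos"])
E
```

```text
rim tool [-1.4 -0.2] z -34.3 n 3647 handle ang tool -0.018 max 55.5 world [633.5 160.5 209.5]
lin [ 0.0061 -0.0006  0.0005] roll 0.018 yaw0 -0.084 j6 1.884 t 5.425
[634.92161127 160.20896869 209.49350156]
```

The wrist view shows the cup in hand with its handle straight up (280,145) over mark1 (282,170). The bottle cap (150,190) is well clear. Small correction, then lowering.

Emit:
{"op": "move_arm", "data": {
  "linear": [
    [0.006, -0.0005, 0.03],
    [0.006, -0.0005, 0.07],
    [0.006, -0.0005, 0.1],
    [0.006, -0.0005, 0.12],
    [0.006, -0.0005, 0.13],
    [0.006, -0.0005, 0.135],
    [0.006, -0.0005, 0.135],
    [0.006, -0.0005, 0.135]
  ],
  "roll": [0.018, 0.018, 0.018, 0.018, 0.018, 0.018, 0.018, 0.018],
  "fingers": [0.05, 0.05, 0.05, 0.05, 0.05, 0.05, 0.05, 0.05]
}}

```text
time: 6.42
eef_pos: [642.5, 161.6, 76.3]
ee_rot: [-0.0, 0.999, -0.051, 0.001]
contact_force: [-0.1, -0.5, -2.0]
width: 60.0
grasp_force: 34.0
```

```bash
python3 - <<'E'
from h import *
save("wrist","w_m1b"); s,R,p=tool(); print(p.round(1),s["contact_force"].round(1)); held("w_m1b",30,-35,p,R,56); go([640,161,72],-0.102)
E
```

```text
[642.5 161.7  76.3] [-0.1 -0.8 -0.9]
rim tool [-0.8  0.7] z -35.0 n 4133 handle ang tool -0.017 max 55.2 world [641.6 161.1  76.3]
lin [-0.0024  0.0009  0.0043] roll 0.001 yaw0 -0.101 j6 1.9 t 6.475
```

Emit:
{"op": "move_arm", "data": {
  "linear": [
    [-0.0015, 0, 0.0015],
    [-0.0015, 0, 0.003],
    [-0.0015, 0, 0.004],
    [-0.0015, 0, 0.0045],
    [-0.0015, 0, 0.0045],
    [-0.0015, 0, 0.0045]
  ],
  "roll": [0, 0, 0, 0, 0, 0],
  "fingers": [0.05, 0.05, 0.05, 0.05, 0.05, 0.05]
}}

```text
time: 7.22
eef_pos: [640.6, 161.7, 71.9]
ee_rot: [-0.0, 0.999, -0.051, 0.0]
contact_force: [-2.8, -0.0, 7.6]
width: 60.4
grasp_force: 34.6
```

Contact. Releasing gradually, then up.

Emit:
{"op": "move_arm", "data": {
  "linear": [
    [0, 0, 0],
    [0, 0, 0],
    [0, 0, 0],
    [0, 0, 0],
    [0, 0, -0.02],
    [0, 0, -0.05],
    [0, 0, -0.1],
    [0, 0, -0.14],
    [0, 0, -0.14],
    [0, 0, -0.14]
  ],
  "roll": [0, 0, 0, 0, 0, 0, 0, 0, 0, 0],
  "fingers": [0.062, 0.068, 0.078, 0.084, 0.084, 0.084, 0.084, 0.084, 0.084, 0.084]
}}

```text
time: 8.48
eef_pos: [640.2, 161.5, 211.5]
ee_rot: [-0.0, 0.999, -0.051, 0.0]
contact_force: [0.2, -0.1, -0.5]
width: 84.1
grasp_force: 0.0
```

```bash
python3 - <<'E'
from h import *
save("wrist","w_m1c"); save("side","s1"); f=cup("w_m1c",[640,161],30,106,56); cup("side1" if 0 else "s1",[640,161],30,106,56); marks("w_m1c")
go([466,-101,250],0.4)
E
```

```text
w_m1c top 106.6 c [639.5 161.7] n 1138 377 rms 1.04 handle -0.169 maxr 60.0
s1 top 106.3 c [638.5 159. ] n 95 165 rms 1.72 handle -1.119 maxr 60.0
w_m1c (638, 162) px 302.4 162.4 311 [652.4 139.7  10. ] depth z 10.5
w_m1c (630, 61) px 382.5 175.4 3345 [631.1  60.8  10. ] depth z 10.9
w_m1c (622, -39) px 482.6 173.7 3364 [622.7 -39.   10. ] depth z 10.8
w_m1c (613.3, -138.8) px 569.3 175.7 354 [ 611.7 -125.7   10. ] depth z 10.7
lin [-0.1462  0.2786 -0.0396] roll -0.501 yaw0 -0.101 j6 1.901 t 8.575
```

View pics/w_m1c.png

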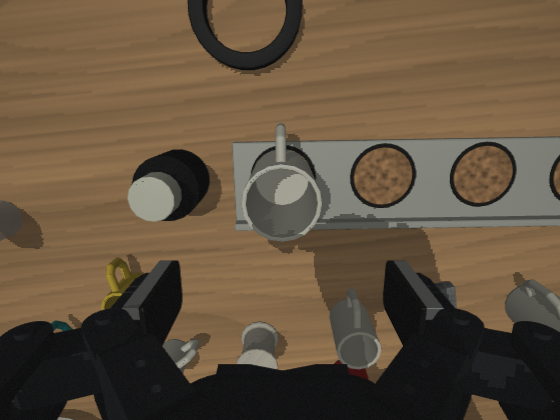

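XL stands upright on mark1, with its rim centre at (282,203) and its handle up at (280,130). The measured centre is within about 1 mm. On to L.

Emit:
{"op": "move_arm", "data": {
  "linear": [
    [-0.024, 0.046, -0.02],
    [-0.049, 0.093, -0.04],
    [-0.073, 0.14, -0.04],
    [-0.098, 0.186, -0.04],
    [-0.122, 0.232, -0.04],
    [-0.146, 0.279, -0.04],
    [-0.146, 0.279, -0.04],
    [-0.146, 0.279, -0.04],
    [-0.146, 0.279, -0.04]
  ],
  "roll": [-0.1, -0.2, -0.3, -0.4, -0.45, -0.501, -0.501, -0.501, -0.501],
  "fingers": [0.085, 0.085, 0.085, 0.085, 0.085, 0.085, 0.085, 0.085, 0.085]
}}

```text
time: 9.7
eef_pos: [467.5, -100.4, 250.5]
ee_rot: [-0.0, 0.98, 0.199, -0.0]
contact_force: [0.1, -0.9, -0.4]
width: 85.1
grasp_force: 0.0
```

```bash
sed -i 's/(Q\[:,2\]>12)&(Q\[:,2\]<top+3)/(Q[:,2]>25)\&(Q[:,2]<top+3)/' h.py; python3 - <<'E'
from h import *
cup("w_m1c",[640,161],30,106,56)
save("wrist","w_l"); f=cup("w_l",[466,-101],26,80,52); s,R,p=tool(); print(p.round(1)); go([*f,48],0.4)
E
```

```text
w_m1c top 106.6 c [639.5 161.7] n 1138 272 rms 1.04 handle -0.086 maxr 55.5
w_l top 80.8 c [ 465.4 -101.8] n 619 190 rms 1.02 handle 0.414 maxr 51.6
[ 467.5 -100.4  250.6]
lin [-0.0024  0.0006  0.2026] roll 0.001 yaw0 0.401 j6 0.933 t 9.75
```

View pics/w_l.png

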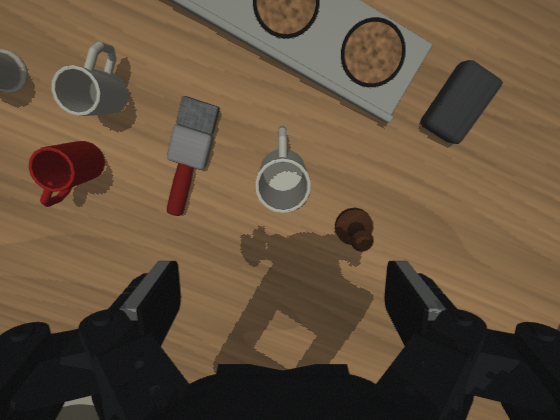

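L is at (283,185) with its handle up (283,130). The stamp (355,230) and brush (195,135) lie outside the fingers' paths if I open only partly.

Emit:
{"op": "move_arm", "data": {
  "linear": [
    [-0.0024, 0.0006, 0.05],
    [-0.0024, 0.0006, 0.1],
    [-0.0024, 0.0006, 0.15],
    [-0.0024, 0.0006, 0.185],
    [-0.0024, 0.0006, 0.2],
    [-0.0024, 0.0006, 0.2025],
    [-0.0024, 0.0006, 0.2025],
    [-0.0024, 0.0006, 0.2025],
    [-0.0024, 0.0006, 0.2025],
    [-0.0024, 0.0006, 0.2025],
    [-0.0024, 0.0006, 0.2025],
    [-0.0024, 0.0006, 0.2025]
  ],
  "roll": [0, 0, 0, 0, 0, 0, 0, 0, 0, 0, 0, 0],
  "fingers": [0.074, 0.074, 0.074, 0.074, 0.074, 0.074, 0.074, 0.045, 0.042, 0.042, 0.042, 0.042]
}}

```text
time: 11.25
eef_pos: [465.8, -102.8, 49.7]
ee_rot: [0.0, 0.98, 0.198, 0.001]
contact_force: [-0.9, 2.1, 8.1]
width: 51.4
grasp_force: 30.0
```

Emit:
{"op": "move_arm", "data": {
  "linear": [
    [0, 0, -0.02],
    [0, 0, -0.05],
    [0, 0, -0.1],
    [0, 0, -0.15],
    [0, 0, -0.15],
    [0, 0, -0.15]
  ],
  "roll": [0, 0, 0, 0, 0, 0],
  "fingers": [0.042, 0.042, 0.042, 0.042, 0.042, 0.042]
}}

```text
time: 12.0
eef_pos: [464.4, -102.6, 198.2]
ee_rot: [0.0, 0.98, 0.199, 0.0]
contact_force: [-0.7, 0.5, -2.7]
width: 51.8
grasp_force: 32.3
```

```bash
python3 - <<'E'
from h import *
save("wrist","w_lh"); s,R,p=tool(); print(p.round(1),s["width"]); f=held("w_lh",26,-33,p,R,52)
go([631.3,60.8,198],-0.085-0.01)
E
```

```text
[ 463.9 -102.5  197.4] 51.775969999115894
rim tool [0.7 0.7] z -32.3 n 3555 handle ang tool -0.017 max 51.6 world [ 464.8 -102.9  197.4]
lin [ 0.2177 -0.0853 -0.0008] roll 0.495 yaw0 0.4 j6 0.929 t 12.05
```

Emit:
{"op": "move_arm", "data": {
  "linear": [
    [0.036, -0.014, 0],
    [0.072, -0.028, 0],
    [0.108, -0.043, 0],
    [0.145, -0.057, 0],
    [0.181, -0.071, 0],
    [0.217, -0.0855, 0],
    [0.217, -0.0855, 0.04],
    [0.217, -0.0855, 0.08],
    [0.217, -0.0855, 0.115],
    [0.217, -0.0855, 0.13],
    [0.217, -0.0855, 0.135],
    [0.217, -0.0855, 0.135]
  ],
  "roll": [0.1, 0.2, 0.3, 0.4, 0.47, 0.502, 0.502, 0.502, 0.502, 0.502, 0.502, 0.502],
  "fingers": [0.042, 0.042, 0.042, 0.042, 0.042, 0.042, 0.042, 0.042, 0.042, 0.042, 0.042, 0.042]
}}

```text
time: 13.55
eef_pos: [632.0, 60.5, 63.7]
ee_rot: [-0.0, 0.999, -0.051, 0.0]
contact_force: [0.4, -0.4, -1.9]
width: 52.2
grasp_force: 32.3
```

```bash
python3 - <<'E'
from h import *
save("wrist","w_m2b"); s,R,p=tool(); print(p.round(1),s["contact_force"].round(1)); held("w_m2b",26,-33,p,R,52); go([631.3,60.8,58],-0.102)
E
```

```text
[632.4  60.5  64.3] [-0.8  0.5 -2. ]
rim tool [0.4 0.8] z -30.9 n 3930 handle ang tool -0.017 max 51.2 world [632.7  59.6  64.3]
lin [-0.0011 -0.0002  0.0063] roll -0.0 yaw0 -0.102 j6 1.75 t 13.6
```

Emit:
{"op": "move_arm", "data": {
  "linear": [
    [-0.0012, -0.0007, 0.002],
    [-0.0012, -0.0007, 0.004],
    [-0.0012, -0.0007, 0.0055],
    [-0.0012, -0.0007, 0.006],
    [-0.0012, -0.0007, 0.006],
    [-0.0012, -0.0007, 0.006]
  ],
  "roll": [0, 0, 0, 0, 0, 0],
  "fingers": [0.042, 0.042, 0.042, 0.042, 0.042, 0.042]
}}

```text
time: 14.35
eef_pos: [631.5, 61.5, 59.7]
ee_rot: [-0.0, 0.999, -0.051, 0.001]
contact_force: [-3.4, -0.2, 13.7]
width: 51.8
grasp_force: 33.2
```

Emit:
{"op": "move_arm", "data": {
  "linear": [
    [0, 0, -0.0006],
    [0, 0, -0.0006],
    [0, 0, -0.0006],
    [0, 0, -0.0006],
    [0, 0, -0.02],
    [0, 0, -0.06],
    [0, 0, -0.12],
    [0, 0, -0.16],
    [0, 0, -0.16],
    [0, 0, -0.16]
  ],
  "roll": [0, 0, 0, 0, 0, 0, 0, 0, 0, 0],
  "fingers": [0.054, 0.06, 0.07, 0.074, 0.074, 0.074, 0.074, 0.074, 0.074, 0.074]
}}

```text
time: 15.6
eef_pos: [630.1, 61.3, 217.6]
ee_rot: [-0.0, 0.999, -0.051, 0.0]
contact_force: [0.4, -1.2, 0.2]
width: 73.9
grasp_force: 0.0
```

```bash
python3 - <<'E'
from h import *
save("wrist","w_m2c"); cup("w_m2c",[631,61],26,90,52);cup("w_m2c",[640,161],30,106,56); marks("w_m2c")
go([470,102,250],-0.06)
E
```

```text
w_m2c top 104.9 c [631.  61.] n 0 245 rms nan handle -0.059 maxr 51.7
w_m2c top 106.6 c [639.4 161.1] n 1160 500 rms 1.06 handle -0.11 maxr 55.5
w_m2c (638, 162) px 189.5 176.2 838 [638.9 155.2  10. ] depth z 10.7
w_m2c (630, 61) px 300.9 164.6 534 [639.   40.9  10. ] depth z 10.6
w_m2c (622, -39) px 380.3 172.4 3253 [622.8 -38.9  10. ] depth z 10.9
w_m2c (613.3, -138.8) px 478.7 170.7 3266 [ 614.2 -138.6   10. ] depth z 10.9
lin [-0.163  -0.0242 -0.0331] roll -0.042 yaw0 -0.102 j6 1.751 t 15.65
  ret = _var(a, axis=axis, dtype=dtype, out=out, ddof=ddof,
  arrmean = um.true_divide(arrmean, div, out=arrmean,
  ret = ret.dtype.type(ret / rcount)
```

Emit:
{"op": "move_arm", "data": {
  "linear": [
    [-0.05, -0.008, -0.033],
    [-0.1, -0.016, -0.033],
    [-0.15, -0.024, -0.033],
    [-0.163, -0.024, -0.033],
    [-0.163, -0.024, -0.033],
    [-0.163, -0.024, -0.033]
  ],
  "roll": [-0.042, -0.042, -0.042, -0.042, -0.042, -0.042],
  "fingers": [0.07, 0.07, 0.07, 0.07, 0.07, 0.07]
}}

```text
time: 16.4
eef_pos: [472.1, 101.7, 250.2]
ee_rot: [-0.0, 1.0, -0.03, 0.0]
contact_force: [-0.2, -0.2, -0.4]
width: 70.0
grasp_force: 0.0
```

```bash
sed -i 's/    top=np.percentile(Q\[(Q/    top=np.percentile(Q[(np.hypot(*(Q[:,:2]-g).T)<r+4)\&(Q/; s/(h, *)//' h.py; python3 - <<'E'
from h import *
cup("w_m2c",[631,61],26,90,52)
save("wrist","w_m"); f=cup("w_m",[470,102],22,64,48); s,R,p=tool(); print(p.round(1)); go([*f,36],-0.06)
E
```

```text
w_m2c top 90.7 c [631.2  62.2] n 826 244 rms 1.03 handle -0.087 maxr 51.6
w_m top 64.7 c [470.1 102.4] n 470 165 rms 1.03 handle -0.044 maxr 47.7
[472.1 101.6 250.2]
lin [-0.0021 -0.0007  0.2142] roll -0.001 yaw0 -0.061 j6 1.819 t 16.45
```

View pics/w_m.png

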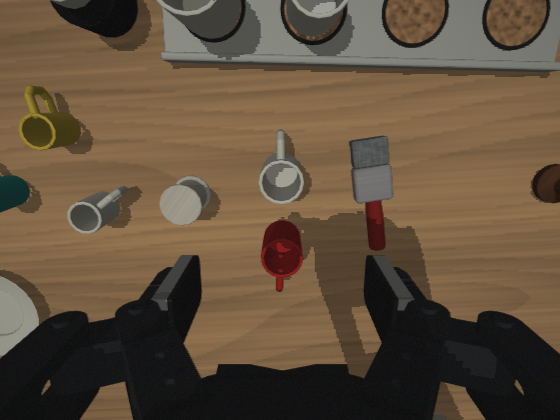

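L stands on mark2. M is at (282,182) with its handle up (281,135). The red cup (282,245), decoy (185,200) and brush (372,170) are clear of the fingers' line.

Emit:
{"op": "move_arm", "data": {
  "linear": [
    [-0.002, -0.0007, 0.05],
    [-0.002, -0.0007, 0.1],
    [-0.002, -0.0007, 0.15],
    [-0.002, -0.0007, 0.19],
    [-0.002, -0.0007, 0.21],
    [-0.002, -0.0007, 0.214],
    [-0.002, -0.0007, 0.214],
    [-0.002, -0.0007, 0.214],
    [-0.002, -0.0007, 0.214],
    [-0.002, -0.0007, 0.214],
    [-0.002, -0.0007, 0.214],
    [-0.002, -0.0007, 0.214]
  ],
  "roll": [0, 0, 0, 0, 0, 0, 0, 0, 0, 0, 0, 0],
  "fingers": [0.068, 0.068, 0.068, 0.068, 0.068, 0.068, 0.068, 0.038, 0.034, 0.034, 0.034, 0.034]
}}

```text
time: 17.95
eef_pos: [469.8, 102.8, 37.4]
ee_rot: [-0.0, 1.0, -0.03, 0.001]
contact_force: [-1.3, -0.5, 6.6]
width: 43.4
grasp_force: 30.3
```

Emit:
{"op": "move_arm", "data": {
  "linear": [
    [0, 0, -0.02],
    [0, 0, -0.05],
    [0, 0, -0.1],
    [0, 0, -0.15],
    [0, 0, -0.15],
    [0, 0, -0.15]
  ],
  "roll": [0, 0, 0, 0, 0, 0],
  "fingers": [0.034, 0.034, 0.034, 0.034, 0.034, 0.034]
}}

```text
time: 18.7
eef_pos: [468.3, 102.6, 186.2]
ee_rot: [-0.0, 1.0, -0.03, 0.0]
contact_force: [-0.7, -0.7, -1.5]
width: 43.7
grasp_force: 31.1
```

```bash
python3 - <<'E'
from h import *
save("wrist","w_mh"); s,R,p=tool(); print(p.round(1),s["width"]); f=held("w_mh",22,-29,p,R,48)
go([622.8,-39,186],-0.102)
E
```

```text
[467.9 102.5 185.5] 43.57037007598787
rim tool [1.2 0.5] z -28.2 n 2789 handle ang tool -0.019 max 47.5 world [469.1 102.  185.5]
lin [ 0.1631  0.1319 -0.0007] roll 0.042 yaw0 -0.06 j6 1.822 t 18.75
```

Emit:
{"op": "move_arm", "data": {
  "linear": [
    [0.04, 0.033, 0],
    [0.081, 0.066, 0],
    [0.121, 0.099, 0],
    [0.162, 0.132, 0],
    [0.162, 0.132, 0],
    [0.162, 0.132, 0.04],
    [0.162, 0.132, 0.08],
    [0.162, 0.132, 0.115],
    [0.162, 0.132, 0.13],
    [0.162, 0.132, 0.134],
    [0.162, 0.132, 0.134],
    [0.162, 0.132, 0.134]
  ],
  "roll": [0.01, 0.02, 0.037, 0.037, 0.037, 0.037, 0.037, 0.037, 0.037, 0.037, 0.037, 0.037],
  "fingers": [0.034, 0.034, 0.034, 0.034, 0.034, 0.034, 0.034, 0.034, 0.034, 0.034, 0.034, 0.034]
}}

```text
time: 20.25
eef_pos: [623.5, -38.9, 53.7]
ee_rot: [0.0, 0.999, -0.049, 0.001]
contact_force: [0.2, -0.5, -0.9]
width: 43.5
grasp_force: 31.1
```

```bash
python3 - <<'E'
from h import *
save("wrist","w_m3b"); s,R,p=tool(); print(p.round(1),s["contact_force"].round(1)); held("w_m3b",22,-29,p,R,48); go([622.8,-39,46],-0.097)
E
```

```text
[623.4 -38.9  53.6] [-0.2 -0.3 -1. ]
rim tool [1.1 0.6] z -27.4 n 3098 handle ang tool -0.02 max 47.2 world [624.5 -39.6  53.6]
lin [-0.0006  0.0002  0.0076] roll -0.0 yaw0 -0.097 j6 1.587 t 20.3
```

Emit:
{"op": "move_arm", "data": {
  "linear": [
    [-0.0015, -0.0002, 0.003],
    [-0.0015, -0.0002, 0.0055],
    [-0.0015, -0.0002, 0.0068],
    [-0.0015, -0.0002, 0.0072],
    [-0.0015, -0.0002, 0.0072],
    [-0.0015, -0.0002, 0.0072]
  ],
  "roll": [0, 0, 0, 0, 0, 0],
  "fingers": [0.034, 0.034, 0.034, 0.034, 0.034, 0.034]
}}

```text
time: 21.05
eef_pos: [621.5, -38.5, 47.4]
ee_rot: [-0.0, 0.999, -0.049, 0.0]
contact_force: [-6.4, 0.8, 18.3]
width: 43.3
grasp_force: 32.7
```

Emit:
{"op": "move_arm", "data": {
  "linear": [
    [0, 0, -0.001],
    [0, 0, -0.001],
    [0, 0, -0.001],
    [0, 0, -0.001],
    [0, 0, -0.001],
    [0, 0, -0.02],
    [0, 0, -0.06],
    [0, 0, -0.12],
    [0, 0, -0.17],
    [0, 0, -0.17],
    [0, 0, -0.17]
  ],
  "roll": [0, 0, 0, 0, 0, 0, 0, 0, 0, 0, 0],
  "fingers": [0.034, 0.046, 0.052, 0.06, 0.066, 0.066, 0.066, 0.066, 0.066, 0.066, 0.066]
}}

```text
time: 22.42
eef_pos: [620.8, -38.5, 215.8]
ee_rot: [0.0, 0.999, -0.049, 0.0]
contact_force: [-0.1, 0.1, -0.5]
width: 66.1
grasp_force: 0.0
```

```bash
python3 - <<'E'
from h import *
save("wrist","w_m3c"); cup("w_m3c",[622.8,-39],22,74,48);cup("w_m3c",[631,61],26,90,52); marks("w_m3c")
go([441,308,250],-1.0+np.pi)
E
```

```text
w_m3c top 74.6 c [621.8 -38.9] n 625 212 rms 1.03 handle -0.075 maxr 47.6
w_m3c top 90.6 c [631.2  61.6] n 884 444 rms 1.04 handle -0.118 maxr 51.6
w_m3c (638, 162) px 89.0 177.5 1208 [638.4 157.   10. ] depth z 10.9
w_m3c (630, 61) px 190.6 175.6 1197 [630.2  53.8  10. ] depth z 10.7
w_m3c (622, -39) px 300.4 168.9 692 [626.1 -57.9  10. ] depth z 10.7
w_m3c (613.3, -138.8) px 380.6 172.7 3281 [ 614.3 -138.5   10. ] depth z 10.9
lin [-0.2122 -0.3274 -0.035 ] roll 0.903 yaw0 -0.097 j6 1.587 t 22.475
```

Emit:
{"op": "move_arm", "data": {
  "linear": [
    [-0.024, -0.036, -0.035],
    [-0.047, -0.073, -0.035],
    [-0.071, -0.109, -0.035],
    [-0.094, -0.145, -0.035],
    [-0.118, -0.182, -0.035],
    [-0.141, -0.218, -0.035],
    [-0.165, -0.255, -0.035],
    [-0.189, -0.291, -0.035],
    [-0.212, -0.3275, -0.035],
    [-0.212, -0.3275, -0.035],
    [-0.212, -0.3275, -0.035],
    [-0.212, -0.3275, -0.035]
  ],
  "roll": [-0.185, -0.37, -0.555, -0.74, -0.925, -1.11, -1.295, -1.48, -1.665, -1.85, -2.03, -2.2],
  "fingers": [0.066, 0.066, 0.066, 0.066, 0.066, 0.066, 0.066, 0.066, 0.066, 0.066, 0.066, 0.066]
}}

```text
time: 23.98
eef_pos: [440.9, 307.7, 248.4]
ee_rot: [-0.001, 0.494, 0.87, -0.002]
contact_force: [0.7, -0.2, -0.0]
width: 65.7
grasp_force: 0.0
```

```bash
python3 - <<'E'
from h import *
s=state(); save("wrist","w_s"); f=cup("w_s",[441,308],18,48,44); s,R,p=tool(); print(p.round(1)); go([*f,24],-1.0)
E
```

```text
w_s top 48.7 c [441.  310.5] n 352 111 rms 1.15 handle -0.985 maxr 43.9
[441.  307.6 248.5]
lin [0.0025 0.0023 0.2245] roll -0.026 yaw0 2.115 j6 0.042 t 24.025
```

View pics/w_s.png

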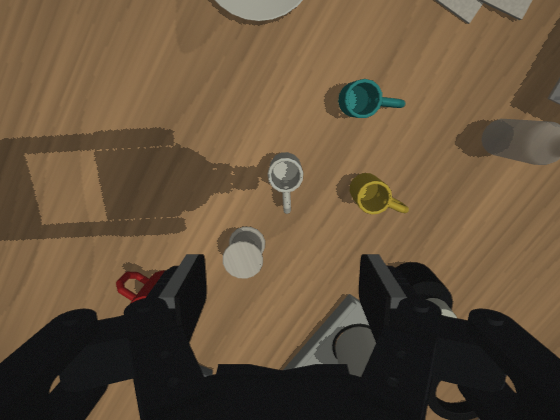

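S is at (286,175) with its handle down (287,208). The neighbours are yellow (373,195) and the decoy (243,250), so I'll keep a 60 mm opening.

Emit:
{"op": "move_arm", "data": {
  "linear": [
    [0.0025, 0.0023, 0.05],
    [0.0025, 0.0023, 0.1],
    [0.0025, 0.0023, 0.15],
    [0.0025, 0.0023, 0.2],
    [0.0025, 0.0023, 0.22],
    [0.0025, 0.0023, 0.2245],
    [0.0025, 0.0023, 0.2245],
    [0.0025, 0.0023, 0.2245],
    [0.0025, 0.0023, 0.2245],
    [0.0025, 0.0023, 0.2245],
    [0.0025, 0.0023, 0.2245],
    [0.0025, 0.0023, 0.2245]
  ],
  "roll": [-0.04, -0.04, -0.04, -0.04, -0.04, -0.04, -0.04, -0.04, -0.04, -0.04, -0.04, -0.04],
  "fingers": [0.06, 0.06, 0.06, 0.06, 0.06, 0.06, 0.06, 0.03, 0.026, 0.026, 0.026, 0.026]
}}

```text
time: 25.52
eef_pos: [443.3, 311.8, 26.8]
ee_rot: [0.0, 0.479, 0.878, 0.001]
contact_force: [-1.1, -1.3, 6.9]
width: 34.1
grasp_force: 31.0
```

Emit:
{"op": "move_arm", "data": {
  "linear": [
    [0, 0, -0.02],
    [0, 0, -0.05],
    [0, 0, -0.1],
    [0, 0, -0.15],
    [0, 0, -0.19],
    [0, 0, -0.19],
    [0, 0, -0.19]
  ],
  "roll": [0, 0, 0, 0, 0, 0, 0],
  "fingers": [0.026, 0.026, 0.026, 0.026, 0.026, 0.026, 0.026]
}}

```text
time: 26.4
eef_pos: [442.1, 311.0, 215.3]
ee_rot: [-0.0, 0.479, 0.878, -0.0]
contact_force: [-0.0, 0.3, -0.1]
width: 34.2
grasp_force: 30.3
```

```bash
python3 - <<'E'
from h import *
save("wrist","w_sh"); s,R,p=tool(); print(p.round(1),s["width"]); f=held("w_sh",18,-24,p,R,44)
go([614.3,-138.8,214],-0.085)
E
```

```text
[441.8 310.8 214.6] 33.57318648486996h.py:52: RuntimeWarning: Mean of empty slice.
  a=H.mean(0)[:2]-f; print("rim tool",f.round(1),"z",z.round(1),"n",len(Q),"handle ang tool",np.arctan2(a[1],a[0]).round(3),"max",(H[:,0].max()-f[0]).round(1),"world",(p+R@[*f,0]).round(1)); return f
  ret = um.true_divide(
Traceback (most recent call last):
  File "h.py", line 52, in held
    a=H.mean(0)[:2]-f; print("rim tool",f.round(1),"z",z.round(1),"n",len(Q),"handle ang tool",np.arctan2(a[1],a[0]).round(3),"max",(H[:,0].max()-f[0]).round(1),"world",(p+R@[*f,0]).round(1)); return f
                                                                                                                                     ~~~~~~~~~~^^
ValueError: zero-size array to reduction operation maximum which has no identity
```

View pics/w_sh.png

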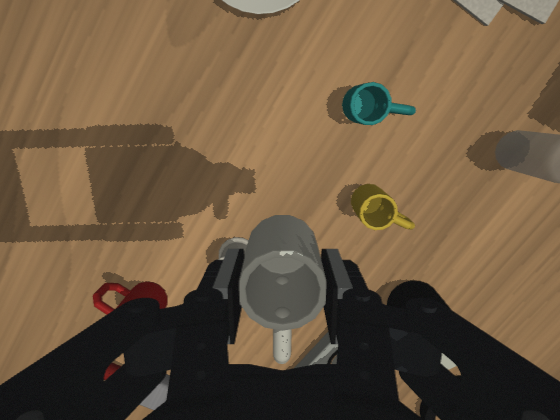

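The cup is held square, with its rim at (283,285) and its handle straight down (283,345).

```bash
sed -i 's/^    H=T\[.*$/    sg=-1 if r==18 else 1; H=T[(d>0)\&(sg*T[...,0]>r+6)\&(sg*T[...,0]<reach+8)\&(abs(T[...,1])<12)\&(abs(T[...,2]-zc-20)<28)]*[sg,1,1]; H=np.vstack([H,[[reach,0,0]]]); f=f*[sg,1]/; s/return f$/return f*[sg,1] if "sg" in dir() else f/' h.py; python3 - <<'E'
from h import *
s,R,p=tool(); f=held("w_sh",18,-24,p,R,44); print("f in tool",f)
W,P,d=cloud("w_sh"); T=(W-p)@R; Q=T[(d>0)&(np.hypot(T[...,0],T[...,1])<26)&(abs(T[...,2])<60)&(P.max(-1)>80)]
print(np.histogram(Q[:,2],bins=range(-40,45,5)))
go([614.3,-138.8,214],-0.085)
E
```

```text
rim tool [-0.3 -0.3] z -22.5 n 2345 handle ang tool -0.011 max 44.3 world [441.7 310.3 214.6]
f in tool [ 0.3420352  -0.34852834]
(array([ 103,    6,    5, 2087, 1052,  682,  686,  615,  554,  527,  496,
        413,  578,    0,    0,    0]), array([-40, -35, -30, -25, -20, -15, -10,  -5,   0,   5,  10,  15,  20,
        25,  30,  35,  40]))
lin [-0.4714 -0.0983  0.0008] roll -0.914 yaw0 2.143 j6 0.019 t 26.45
```

Emit:
{"op": "move_arm", "data": {
  "linear": [
    [-0.047, -0.01, 0],
    [-0.094, -0.02, 0],
    [-0.141, -0.029, 0],
    [-0.189, -0.039, 0],
    [-0.236, -0.049, 0],
    [-0.283, -0.059, 0],
    [-0.33, -0.069, 0],
    [-0.377, -0.079, 0],
    [-0.424, -0.088, 0],
    [-0.4715, -0.098, 0],
    [-0.4715, -0.098, 0],
    [-0.4715, -0.098, 0]
  ],
  "roll": [-0.09, -0.18, -0.27, -0.36, -0.45, -0.54, -0.63, -0.72, -0.81, -0.914, -0.914, -0.914],
  "fingers": [0.026, 0.026, 0.026, 0.026, 0.026, 0.026, 0.026, 0.026, 0.026, 0.026, 0.026, 0.026]
}}

```text
time: 27.95
eef_pos: [614.3, -137.8, 213.8]
ee_rot: [-0.002, 0.043, 0.999, 0.0]
contact_force: [-0.6, -0.4, -0.9]
width: 33.7
grasp_force: 30.3
```

```bash
python3 - <<'E'
from h import *
go([614.3,-138.8,42],-0.085)
E
```

```text
lin [-0.0007 -0.0011  0.1718] roll -0.001 yaw0 3.055 j6 -1.724 t 27.95
```

Emit:
{"op": "move_arm", "data": {
  "linear": [
    [0, -0.0008, 0.05],
    [0, -0.0008, 0.1],
    [0, -0.0008, 0.14],
    [0, -0.0008, 0.16],
    [0, -0.0008, 0.17],
    [0, -0.0008, 0.171],
    [0, -0.0008, 0.171],
    [0, -0.0008, 0.171]
  ],
  "roll": [0, 0, 0, 0, 0, 0, 0, 0],
  "fingers": [0.026, 0.026, 0.026, 0.026, 0.026, 0.026, 0.026, 0.026]
}}

```text
time: 28.95
eef_pos: [616.2, -139.2, 45.9]
ee_rot: [0.001, 0.042, 0.999, -0.0]
contact_force: [-0.5, 0.2, -0.4]
width: 33.5
grasp_force: 30.3
```

```bash
python3 - <<'E'
from h import *
save("wrist","w_m4b"); s,R,p=tool(); print(p.round(1),s["contact_force"].round(1)); f=held("w_m4b",18,-23,p,R,44); print("axis world",(p+R@[*f,0]).round(1)); go([614.3,-138.8,36],-0.085)
E
```

```text
[ 616.  -139.2   45.7] [ 0.1  1.  -1. ]
rim tool [-0.8 -0.5] z -22.0 n 2420 handle ang tool -0.009 max 44.8 world [ 616.8 -139.8   45.7]
axis world [ 615.1 -139.6   45.7]
lin [0.0018 0.0002 0.0097] roll 0.0 yaw0 3.057 j6 -1.727 t 29.0
```

Emit:
{"op": "move_arm", "data": {
  "linear": [
    [0.001, 0.0006, 0.004],
    [0.001, 0.0006, 0.007],
    [0.001, 0.0006, 0.0085],
    [0.001, 0.0006, 0.009],
    [0.001, 0.0006, 0.009],
    [0.001, 0.0006, 0.009]
  ],
  "roll": [0, 0, 0, 0, 0, 0],
  "fingers": [0.026, 0.026, 0.026, 0.026, 0.026, 0.026]
}}

```text
time: 29.75
eef_pos: [614.3, -138.3, 36.8]
ee_rot: [-0.0, 0.042, 0.999, 0.0]
contact_force: [-4.4, 0.7, 12.0]
width: 33.7
grasp_force: 31.8
```

Emit:
{"op": "move_arm", "data": {
  "linear": [
    [0, 0, -0.0006],
    [0, 0, -0.0006],
    [0, 0, -0.0006],
    [0, 0, -0.0006],
    [0, 0, -0.0006],
    [0, 0, -0.02],
    [0, 0, -0.06],
    [0, 0, -0.12],
    [0, 0, -0.18],
    [0, 0, -0.18],
    [0, 0, -0.18]
  ],
  "roll": [0, 0, 0, 0, 0, 0, 0, 0, 0, 0, 0],
  "fingers": [0.026, 0.038, 0.044, 0.052, 0.06, 0.06, 0.06, 0.06, 0.06, 0.06, 0.06]
}}

```text
time: 31.12
eef_pos: [614.2, -138.2, 216.6]
ee_rot: [0.001, 0.042, 0.999, -0.0]
contact_force: [0.7, 0.5, -0.4]
width: 59.9
grasp_force: 0.0
```

```bash
python3 - <<'E'
from h import *
save("wrist","w_m4c"); cup("w_m4c",[614.3,-138.8],18,58,44)
go([400,-200,260],0)
E
```

```text
w_m4c top 58.6 c [ 613.4 -138.7] n 450 132 rms 1.32 handle -0.102 maxr 43.4
lin [ 0.2077 -0.0798 -0.0444] roll -0.085 yaw0 3.057 j6 -1.726 t 31.175
```

Emit:
{"op": "move_arm", "data": {
  "linear": [
    [0.05, 0, -0.03],
    [0.1, 0, -0.04],
    [0.15, 0, -0.04],
    [0.2, 0, -0.04],
    [0.2, 0, -0.04],
    [0.2, 0, -0.04]
  ],
  "roll": [0, 0, 0, 0, 0, 0],
  "fingers": [0.06, 0.06, 0.06, 0.06, 0.06, 0.06]
}}

```text
time: 31.92
eef_pos: [415.5, -121.4, 255.2]
ee_rot: [-0.0, 0.042, 0.999, 0.0]
contact_force: [0.7, -0.0, -0.0]
width: 60.2
grasp_force: 0.0
```

```bash
python3 - <<'E'
from h import *
save("top","topE"); save("side","sideE")
M=[(639.7,160.6,30,106,56),(631.3,60.8,26,90,52),(622.8,-39,22,74,48),(614.3,-138.8,18,58,44)]
for n in("topE","sideE"):
    for a in M: cup(n,[a[0],a[1]],*a[2:])
a=cv2.imread("pics/topE.png")[100:220,150:400]; b=cv2.imread("pics/sideE.png")[100:300,220:420]
cv2.imwrite("pics/final.png",np.hstack([cv2.resize(a,(500,240)),cv2.resize(b,(240,240))]))
E
```

```text
topE top 106.5 c [639.9 162.8] n 93 29 rms 1.09 handle -0.107 maxr 52.6
topE top 91.0 c [631.8  63.1] n 64 18 rms 1.06 handle -0.108 maxr 47.5
topE top 75.1 c [622.3 -37.5] n 51 24 rms 1.08 handle -0.087 maxr 48.2
topE top 58.5 c [ 615.2 -137.9] n 45 25 rms 1.57 handle -0.065 maxr 42.5
sideE top 106.0 c [638.4 159.4] n 99 80 rms 1.73 handle -0.114 maxr 54.5
sideE top 90.4 c [630.4  59.9] n 91 84 rms 1.58 handle -0.118 maxr 51.0
sideE top 74.3 c [621.4 -41.2] n 101 89 rms 1.43 handle -0.098 maxr 47.5
sideE top 58.3 c [ 613.6 -141.1] n 98 75 rms 1.38 handle -0.123 maxr 43.9
```

View pics/final.png

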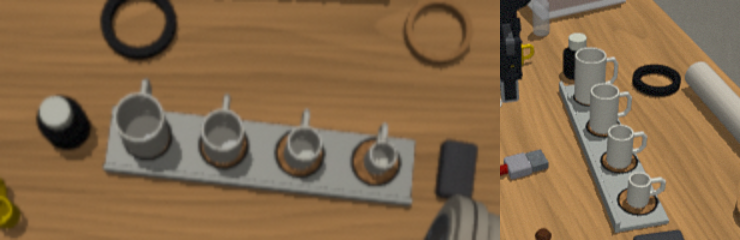

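The final view shows all four cups upright on their marks: XL (142,118), L (222,135), M (304,148) and S (382,155). The sizes descend away from the bottle (60,120), the handles point straight out, and the bottle has not moved.

```bash
python3 -c "
from cell import *
print(close_job())"
```

```text
the job is handed in; nothing more can be done
None
```

The job is handed in: all four cups stand upright on marks 1–4, largest next to the ink bottle, each within about 2 mm of centre and with handles within about 2° of square to the row. The bottle stayed put and it took about 32 s of the 109 s allowed.

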